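# Loosen the knurled ring of a filter holder

### The arm

A 7-joint arm with a two-finger parallel gripper is mounted at the origin on a cart in front of the work surface, level with it; the furniture and walls round the work are solid. World frame = base frame: x ahead of the robot, y to its left, z up, the work surface at z = 0. Lengths are in m, angles in degrees, forces in N, time in s.
With the tool pointing down it reaches from about 0.425 to 0.8 m from the base axis. Payload 8.3 kg.
Tool frame: the origin (TCP) lies between the finger pads; the fingertips stand 22 mm ahead of it and the grasp point (between the pads) lies 3 mm ahead of it; z points along the fingers, y is the line along which they close (so a half turn about z gives the same grasp; the last joint's range is limited). The gripper opens to 85 mm and grips with 20 to 120 N. Pads are 22 mm wide; open, the fingers measure 114 mm over their backs; the gripper's body (76 mm by 85 mm) begins 54 mm behind the grasp point. The pads swing forward as they close: fully open they stand 13 mm farther back than shut.
Start: joints at [-74.02, 21.967, 0.94, 78.501, -0.361, 79.538, -2.664], TCP at [0.209, 0.589, 0.253] pointing down, gripper open.
Joint ranges: [-169.22, 169.22], [-14.56, 117.87], [-87.37, 89.26], [10.42, 133.3], [-82.24, 262.24], [0.94, 117.77], [-172.7, 172.7]. Speed limits (degrees/s): [136.94, 136.94, 172.46, 172.46, 180, 180, 180].

### API

Orientations are given as a 3x3 rotation matrix whose columns are the frame's x, y, z axes.
In Python, from cell import r gives the robot as it stands. The module is installed in compiled form; this text tells all that it offers.
- The arm moves only by the shell command python3 -m inch 'ROWS' [OPENING] [FORCE]. ROWS is JSON, a list of rows, each a list of 6 numbers: the shift along the tool's x, y, z in m, then the turn, a rotation vector about the tool's x, y, z in degrees. In form: [[dx, dy, dz, rx, ry, rz], ...]. A call has 1 to 10 rows; each row is the pose to reach, as a shift and turn from the pose commanded when the call began, along the tool's axes at that moment; what a row does not reach only later rows make up. A row lasts 1/8 s, in which the tool goes at most 62.5 mm and 10.7 degrees, less where a joint would pass 70% of its speed; a pose out of reach is approached as far as the arm can. A call with a gripper value outside its range is refused whole. OPENING is the opening, from 0 (shut) to 1 (fully open), set as the call begins (- or left out, the last holds). The fingers move at their own pace and stop on an object; FORCE is the grip in N (left out, the last holds). Time passes only in rows, so rows that repeat a pose let the fingers close. It gives the time, the measured TCP pose, the force, the opening and the grip force at its end, in the units of the state.
- r.sense(): the state, without advancing time (a new reading comes with each control period).
- r.get_image(name): name is "side" or "top" or "wrist"; returns (picture, depth): 384x512x3 uint8, blue, green, red; 384x512 float32, m along the optical axis (not along the pixel's ray), 0 where there is no reading.
- r.get_calibration(name): a dict with "fx", "fy", "cx", "cy" (pixels), "R" (3x3) and "t" (3): a world point X has camera coordinates R X + t. Camera axes: x right, y down, z forward; pixel columns grow to the right and rows downward; lengths in m; the calibration is good to about 2 mm. A picture is of the moment at which its call begins: read the wrist's pose just before it. get_calibration takes no time and is no camera call; for the wrist camera it gives the pose at the moment of the call.
- r.hand_in(): hands the job in; it is judged then, once.
Trained networks look in the newest picture that a camera, given by its name, has taken for a name from the list of things; names that differ only in an ending like _2 or _b are one class to them, and where a whole thing is asked for, a point or a joint stands for the part that bears it (a point fixed in the world has none). Each returns a list of dicts, best first, with "p" (0 to 1); they miss things now and then, are a little off and sometimes report something else, mostly with a low value. They report only what shows in the picture. A call takes as long as a camera call. They do not tell look-alikes from the thing itself.
- r.spot_in(camera, label): "location" ([x, y, z] in m, in world coordinates, good to about 4 mm: the middle of the surface that is visible of it).
- r.pinpoint(camera, label): "location" ([x, y, z] in m, in world coordinates, good to about 4 mm: a listed point, or the origin of a listed thing).
The state is a dict: "time_s": time; "qpos": joint angles; "qvel": joint speeds; "tau": joint torques, N m; "ee_pos": TCP position; "tool_rot": TCP orientation; "contact_force": force on the tool from outside, world axes, zero at the start; "ft_torque": the same for the moment, N m; "width": finger opening in m; "grasp_force": force on a finger pad.
Only numpy, scipy, OpenCV 4.12 (cv2) and the standard library are available. Lean on these libraries where they do the work, as an engineer would, in place of code of your own. Each camera call takes 0.05 s, during which the arm holds its last target. There are 200 camera calls.

### The job

Open up the filter holder for a filter change: with a fingertip against the ribbed edge of its blue locking ring, roll the ring round anticlockwise (seen from above) until its white line comes round to the red pointer for the second time, and leave it there, line at pointer. Do not unscrew it further than that, grasp nothing, and leave the things standing around where they are.

Things in the scene. Friction and masses are not known exactly. Their poses are not given: they have to be found in the camera images.
- filter_holder: round aluminium filter holder, fixed to the worktop. Origin at the centre of its underside, on the ring's vertical axis; its -x axis runs along the red pointer. Foot 116 mm across to 14 mm height, drum 78 mm across to 46 mm; inside the ring a fixed disc 62 mm across, top at 79 mm. A pipe end on its +x side reaches 56 mm from the axis at 28 mm height, below the ring
- ring_center (a point): on the axis at half height of the blue ring, 63 mm above the worktop. The ring fills heights 49 to 77 mm; it is a rigid drum 88 mm across, 93 mm over its 30 upright ribs, too wide to pinch. It turns against a light friction (0.04 N m, plus 0.02 N m per rad/s), stays where it is left and does not rise
- pointer_tip (a point): outer tip of the red triangular pointer painted on the fixed middle disc, 30 mm from the axis, 80 mm above the worktop
- ring_mark (a point): outer end of the white line on the top of the ring, 44 mm from the axis, 77 mm above the worktop; it turns with the ring (the line also runs down the ring's side)
- lock_ring (a joint): angle of the blue knurled ring about its vertical axis, rad, growing anticlockwise seen from above (loosening). At 0 it is screwed tight against a stop, white line at the pointer; it starts between 0.6 and 3.6. The line reaches the pointer the first time at 6.283 and the second time at 12.566, where it must be left
- petri_1: closed petri dish 92 mm across, 16 mm high, bystander; origin at the centre of its underside
- forceps: steel forceps 120 mm long lying on the worktop, bystander; origin at the centre of its underside
- bottle_small: small white bottle with blue cap, 44 mm across, 92 mm high, bystander; origin at the centre of its underside
- marker_blue: blue marker pen 140 mm long lying on the worktop, bystander; origin at the centre of its underside
There are look-alikes about, which are no part of the job. Of the things shaped like the filter_holder, the aluminium one is meant.

How it is judged (in metres and radians):
On the way, in this order (a step that is already met when the one before it is completed fails the run):
1. the white line has passed the pointer the first time (value of joint lock_ring above 6.283 rad).
2. the white line has come round to the pointer the second time (value of joint lock_ring above 12.216 rad), for 0.2 s.
At the end, for the whole second after the job is handed in: The ring is at rest with its white line at the pointer the second time round (joint 12.566 within 0.35 rad, i.e. 20 degrees) (value of joint lock_ring between 12.216 and 12.916 rad and velocity of joint lock_ring between -0.05 and 0.05 rad/s); the robot touches nothing.
It fails at once if the ring is unscrewed far past the second meeting (over 13.4 rad) (value of joint lock_ring above 13.4 rad).
It fails at once if a bystander is lifted, knocked or shifted by more than 20 mm (distance of any of petri_1, forceps, bottle_small, marker_blue from where it was at the start of the episode above 0.02 m).
It also fails if it takes over 61 s, if anything falls off the work surface, if the arm or the gripper's body presses on something with over 40 N, if the wrist force passes 120 N, or if a joint passes its speed limit or range.

## Working session

There is one attempt and no reset: what is moved stays moved. The work goes in short steps, Python scripts to look and compute and a shell command to move; the robot and the scene stay as the last step left them, time stands still between calls to the robot, and variables do not carry over. Pictures are saved under pics/ and viewed, at most 10 in all, crops included, and the job is handed in when it is done.

```bash
mkdir -p pics; python3 - <<'E'
from cell import r
import cv2,numpy as np
s=r.sense();print(s['time_s'],s['ee_pos'],np.round(s['tool_rot'],3).tolist(),s['width'])
ims=[]
for c in('top','side'):
    im,d=r.get_image(c);cv2.imwrite(f'pics/{c}0.png',im)
    for l in('filter_holder','ring_center','pointer_tip','ring_mark','petri_1','forceps','bottle_small','marker_blue'):
        k=r.get_calibration(c)
        for o in r.pinpoint(c,l)[:4]:
            X=np.array(o['location']);q=k['R']@X+k['t']
            print(c,l,round(o['p'],2),np.round(X,3),int(k['fx']*q[0]/q[2]+k['cx']),int(k['fy']*q[1]/q[2]+k['cy']))
print(r.sense()['time_s'])
E
```

```text
0.0 [0.20931335 0.58842264 0.25228595] [[-0.942, 0.335, -0.001], [0.335, 0.942, -0.002], [-0.0, -0.002, -1.0]] 0.08561088015541841
top filter_holder 0.58 [0.59  0.182 0.   ] 188 158
top ring_center 0.77 [0.592 0.179 0.062] 185 151
top ring_center 0.72 [0.416 0.084 0.063] 224 223
top pointer_tip 0.96 [0.566 0.168 0.083] 188 159
top pointer_tip 0.56 [0.393 0.065 0.08 ] 232 232
top ring_mark 0.86 [0.634 0.167 0.082] 190 132
top ring_mark 0.71 [0.39  0.057 0.074] 235 234
top petri_1 0.63 [ 0.398  0.299 -0.001] 138 234
top petri_1 0.5 [ 0.446 -0.337 -0.001] 395 214
top forceps 0.64 [0.59  0.177 0.063] 186 151
top forceps 0.41 [ 0.428 -0.203  0.002] 341 221
top bottle_small 0.58 [ 0.449 -0.339  0.002] 396 213
top bottle_small 0.56 [0.565 0.167 0.082] 189 159
top marker_blue 0.68 [ 0.402 -0.031 -0.002] 272 232
side filter_holder 0.84 [0.42  0.087 0.   ] 220 212
side filter_holder 0.73 [ 0.59   0.177 -0.002] 257 186
side filter_holder 0.34 [0.57  0.164 0.081] 254 164
side ring_center 0.62 [0.415 0.086 0.064] 217 192
side ring_center 0.59 [0.589 0.183 0.065] 256 165
side pointer_tip 0.79 [0.396 0.066 0.077] 213 192
side pointer_tip 0.61 [0.564 0.163 0.078] 252 165
side ring_mark 0.92 [0.381 0.057 0.076] 209 195
side ring_mark 0.69 [0.63  0.166 0.076] 270 161
side petri_1 0.58 [0.398 0.306 0.   ] 184 183
side forceps 0.83 [ 0.423 -0.201  0.001] 276 269
side bottle_small 0.89 [ 0.451 -0.338  0.   ] 326 303
side marker_blue 0.59 [ 0.401 -0.029  0.002] 232 234
0.9
```

View pics/top0.png

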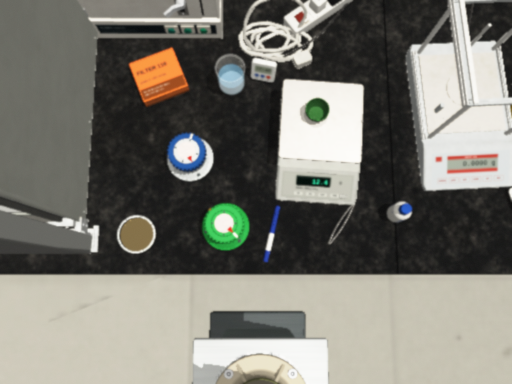

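View pics/side0.png

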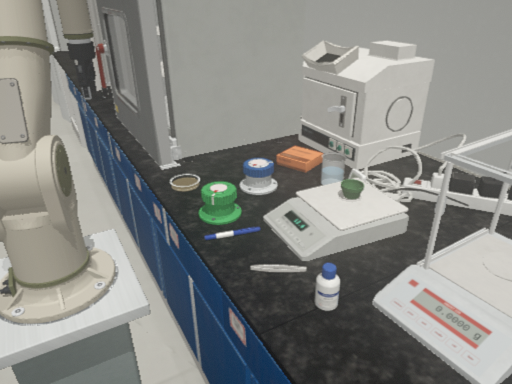

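The scene has two look-alikes:
- **Blue ring, silver drum:** top view (187,152), about (0.590, 0.180).
- **Green holder:** top view (226,227), about (0.417, 0.086).

I choose the aluminium one with the blue ring. Next I check it in a crop, refine the centre and map the tall obstacles.

```bash
cat > h.py <<'E'
from cell import r
import cv2,numpy as np
def cloud(c):
    im,d=r.get_image(c);k=r.get_calibration(c)
    v,u=np.mgrid[:384,:512]
    P=np.stack([(u-k['cx'])/k['fx']*d,(v-k['cy'])/k['fy']*d,d],-1)
    return im,d,(P-k['t'])@k['R']
def ring(c='top',C=(.59,.18)):
    im,d,W=cloud(c);h=cv2.cvtColor(im,cv2.COLOR_BGR2HSV)
    near=(np.hypot(W[...,0]-C[0],W[...,1]-C[1])<.06)&(d>0)
    blue=near&(h[...,0]>100)&(h[...,0]<130)&(h[...,1]>120)&(W[...,2]>.07)
    red=near&((h[...,0]<8)|(h[...,0]>172))&(h[...,1]>110)&(W[...,2]>.07)
    return im,d,W,h,near,blue,red
E
python3 - <<'E'
from h import *
im,d,W,h,near,blue,red=ring()
B=W[blue];print(len(B),np.median(B[:,2]),cv2.minEnclosingCircle(B[:,:2].astype(np.float32)))
print('red',W[red].mean(0),red.sum())
v,u=np.where(near&(W[...,2]>.06));print(cv2.minEnclosingCircle(W[near&(W[...,2]>.07)][:,:2].astype(np.float32)))
cv2.imwrite('pics/c1.png',cv2.resize(im[115:190,150:225],(600,600),interpolation=cv2.INTER_CUBIC))
# tall things
for zlo,zhi in((.1,.2),(.2,.4),(.4,2)):
    for c in('top','side'):
        _,dd,X=cloud(c);m=(dd>0)&(X[...,2]>zlo)&(X[...,2]<zhi)&(X[...,1]>-.1)&(X[...,0]>.3)&(X[...,0]<1.1)&(X[...,1]<.8)
        Q=X[m]
        g={}
        for p in Q:g[tuple(np.floor(p[:2]*10).astype(int))]=g.get(tuple(np.floor(p[:2]*10).astype(int)),0)+1
        print(zlo,c,{(int(a),int(b)):n for (a,b),n in sorted(g.items()) if n>5})
E
```

```text
503 0.07661459362637647 ((0.5888228416442871, 0.175663560628891), 0.04663565009832382)
red [0.57122341 0.16794579 0.08032653] 9
((0.5888232588768005, 0.17562998831272125), 0.04664396122097969)
0.1 top {(3, 3): 246, (3, 4): 251, (3, 5): 77, (4, 4): 948, (4, 5): 163, (5, 4): 760, (6, 4): 728, (7, 4): 689, (8, 1): 42, (8, 2): 49, (8, 4): 662, (9, -1): 40, (9, 0): 72, (9, 1): 698, (9, 2): 728, (9, 3): 811, (9, 4): 190}
0.1 side {(3, 3): 341, (3, 4): 325, (3, 5): 193, (3, 6): 138, (3, 7): 180, (4, 4): 866, (4, 5): 21, (4, 6): 17, (5, 4): 810, (5, 7): 8, (6, 4): 726, (7, 4): 673, (8, 1): 46, (8, 2): 18, (8, 4): 606, (9, -1): 108, (9, 0): 448, (9, 1): 789, (9, 2): 452, (9, 3): 435, (9, 4): 129, (10, 0): 578, (10, 1): 68}
0.2 top {(3, 3): 955, (3, 4): 474, (3, 5): 9, (4, 4): 2485, (5, 4): 2442, (6, 4): 2311, (7, 4): 2136, (8, 1): 65, (8, 2): 15, (8, 4): 792, (9, 1): 9}
0.2 side {(3, 3): 841, (3, 4): 741, (3, 5): 388, (3, 7): 181, (4, 4): 1969, (4, 6): 9, (5, 4): 1894, (6, 4): 1711, (7, 4): 1552, (8, 1): 17, (8, 2): 105, (8, 3): 80, (8, 4): 1411, (9, 0): 752, (9, 1): 1266, (9, 2): 1154, (9, 3): 1064, (9, 4): 244, (10, 0): 899, (10, 1): 501, (10, 2): 310, (10, 3): 8}
0.4 top {(3, 3): 504, (3, 4): 89, (4, 4): 734, (5, 4): 1182, (6, 4): 1469, (7, 4): 810}
0.4 side {(3, 3): 645, (3, 4): 524, (3, 5): 303, (3, 6): 115, (3, 7): 143, (4, 4): 1386, (5, 4): 1304, (6, 4): 1140, (7, 4): 1007, (8, 4): 883, (9, 4): 121}
```

View pics/c1.png

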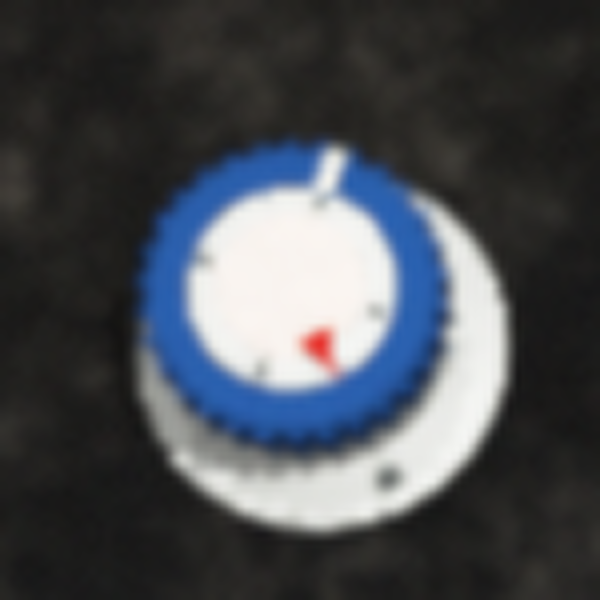

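The crop shows the blue ring on the silver body. The white line ends at crop (335,150), about -16° in world, and the red pointer tip is at (338,376), about 208°. That puts the joint at about 2.38 rad, so roughly 584° remain. A tall panel stands between the arm and the work, so I find its edges next.

```bash
python3 - <<'E'
from h import *
for c in('top','side'):
    _,dd,X=cloud(c)
    m=(dd>0)&(X[...,2]>.03)&(X[...,2]<.9)&(X[...,1]>.2)&(X[...,0]>.15)&(X[...,0]<.5)&(X[...,1]<.9)
    Q=X[m]
    for lo in np.arange(.15,.5,.05):
        s=Q[(Q[:,0]>=lo)&(Q[:,0]<lo+.05)]
        if len(s)>5:print(c,round(lo,2),len(s),'y',np.round(np.percentile(s[:,1],[0,1,5,50,100]),3),'z',np.round(np.percentile(s[:,2],[0,50,100]),2))
    s=Q[np.hypot(Q[:,0],Q[:,1]).argsort()[:400:50]];print(np.round(s,3).tolist())
s=r.sense();print(s['time_s'],s['qpos'])
E
```

```text
top 0.3 718 y [0.399 0.4   0.401 0.441 0.595] z [0.04 0.23 0.45]
top 0.35 2295 y [0.387 0.391 0.397 0.399 0.424] z [0.03 0.31 0.47]
top 0.4 2486 y [0.388 0.397 0.411 0.416 0.584] z [0.03 0.25 0.44]
top 0.45 2333 y [0.414 0.414 0.415 0.416 0.584] z [0.04 0.31 0.45]
[[0.355, 0.388, 0.032], [0.35, 0.4, 0.286], [0.348, 0.402, 0.41], [0.352, 0.399, 0.195], [0.349, 0.402, 0.052], [0.351, 0.401, 0.375], [0.354, 0.399, 0.434], [0.355, 0.398, 0.287]]
side 0.15 1014 y [0.512 0.515 0.519 0.554 0.592] z [0.24 0.42 0.52]
side 0.2 1306 y [0.519 0.529 0.543 0.552 0.653] z [0.24 0.42 0.52]
side 0.25 8 y [0.573 0.573 0.573 0.577 0.58 ] z [0.43 0.47 0.51]
side 0.3 1569 y [0.39  0.401 0.412 0.537 0.9  ] z [0.04 0.27 0.52]
side 0.35 4942 y [0.382 0.392 0.395 0.402 0.9  ] z [0.03 0.3  0.52]
side 0.4 2319 y [0.386 0.405 0.409 0.416 0.574] z [0.03 0.3  0.52]
side 0.45 2446 y [0.407 0.409 0.411 0.415 0.744] z [0.04 0.31 0.52]
[[0.354, 0.382, 0.036], [0.352, 0.397, 0.206], [0.351, 0.399, 0.428], [0.351, 0.4, 0.463], [0.353, 0.398, 0.425], [0.354, 0.398, 0.31], [0.354, 0.399, 0.39], [0.351, 0.402, 0.338]]
1.35 [-74.02115959  21.96816429   0.93999377  78.501221    -0.360495
  79.53965971  -2.66323628]
```

```bash
python3 -m inch '[[0,-0.04,0,0,0,0],[0,-0.085,0,0,0,0],[0,-0.13,0,0,0,0],[0,-0.165,0,0,0,0],[0,-0.185,0,0,0,0],[0,-0.185,0,0,0,0]]' 0 30
```

```text
time_s: 2.1
ee_pos: [0.1472, 0.4139, 0.2539]
tool_rot: [[-0.942, 0.335, 0.0], [0.335, 0.942, 0.001], [0.0, 0.001, -1.0]]
contact_force: [-0.1, 0.7, 0.4]
width: 0.0004
grasp_force: 0.0
```

```bash
python3 -m inch '[[-0.046,-0.0024,0,0,0,6],[-0.0915,-0.0096,0,0,0,12],[-0.136,-0.0215,0,0,0,18],[-0.179,-0.038,0,0,0,24],[-0.22,-0.059,0,0,0,30],[-0.2586,-0.084,0,0,0,36],[-0.2944,-0.113,0,0,0,42],[-0.327,-0.1456,0,0,0,48],[-0.356,-0.1814,0,0,0,54]]'; python3 -c "
from cell import r
import numpy as np
s=r.sense();print(np.round(s['qpos'],1),s['contact_force'])"
```

```text
time_s: 3.22
ee_pos: [0.4236, 0.1232, 0.2534]
tool_rot: [[-0.279, 0.96, 0.001], [0.96, 0.279, -0.001], [-0.001, 0.001, -1.0]]
contact_force: [0.8, 0.4, -0.0]
width: 0.0
grasp_force: 0.0
[-47.4  -2.1  26.6 106.5   1.   75.4  -4.9] [ 0.79426778  0.41388389 -0.04013472]
```

```bash
python3 -m inch '[[-0.006,0.021,0,0,0,10],[-0.012,0.043,0,0,0,20],[-0.018,0.065,0,0,0,30],[-0.024,0.086,0,0,0,40],[-0.029,0.108,0,0,0,50],[-0.035,0.13,0,0,0,60],[-0.041,0.151,0,0,0,70],[-0.046,0.173,0,0,0,80],[-0.052,0.195,0,0,0,90],[-0.0574,0.2155,0,0,0,100]]'; python3 -m inch '[[0,0,0.01,0,0,9],[0,0,0.025,0,0,18],[0,0,0.045,0,0,27],[0,0,0.07,0,0,36],[0,0,0.09,0,0,46],[0,0,0.1,0,0,46]]'; python3 -c "
from cell import r
import numpy as np
s=r.sense();print(np.round(s['qpos'],1),s['contact_force'])"
```

```text
time_s: 4.47
ee_pos: [0.6465, 0.1307, 0.2527]
tool_rot: [[0.994, 0.107, 0.0], [0.107, -0.994, -0.001], [0.0, 0.001, -1.0]]
contact_force: [-0.3, 0.1, 0.5]
width: -0.0003
grasp_force: 0.0
time_s: 5.22
ee_pos: [0.645, 0.1307, 0.1514]
tool_rot: [[0.772, -0.635, -0.002], [-0.635, -0.772, -0.002], [0.0, 0.003, -1.0]]
contact_force: [-0.5, 0.0, 1.0]
width: -0.0
grasp_force: 0.0
[ -45.3   36.9   48.    82.2  -27.6   73.2 -124.6] [-0.47013478  0.02688304  0.99473928]
```

```bash
python3 -m inch '[[0,0,0.03,0,0,0],[0,0,0.06,0,0,0],[0,0,0.071,0,0,0],[-0.006,0,0.071,0,0,0],[-0.011,0,0.071,0,0,0],[-0.011,0,0.071,0,0,0]]'; python3 -m inch '[[-0.002,0,0,0,0,0],[-0.002,0,0,0,0,0]]';python3 -m inch '[[-0.002,0,0,0,0,0],[-0.002,0,0,0,0,0]]'
```

```text
time_s: 5.98
ee_pos: [0.6368, 0.1381, 0.0835]
tool_rot: [[0.772, -0.636, 0.002], [-0.636, -0.772, 0.001], [0.001, -0.002, -1.0]]
contact_force: [1.0, -0.3, -0.3]
width: -0.0002
grasp_force: 0.0
time_s: 6.22
ee_pos: [0.635, 0.1386, 0.0826]
tool_rot: [[0.771, -0.637, 0.0], [-0.637, -0.771, 0.0], [0.0, -0.0, -1.0]]
contact_force: [-0.3, 0.3, 0.5]
width: 0.0001
grasp_force: 0.0
time_s: 6.48
ee_pos: [0.6337, 0.1394, 0.0824]
tool_rot: [[0.771, -0.637, 0.001], [-0.637, -0.771, -0.0], [0.001, -0.0, -1.0]]
contact_force: [1.3, -0.4, 0.7]
width: 0.0003
grasp_force: 0.9
```

```bash
python3 -m inch '[[-0.002,0,0,0,0,0],[-0.002,0,0,0,0,0]]';python3 -m inch '[[-0.001,0,0,0,0,0],[-0.001,0,0,0,0,0]]'
```

```text
time_s: 6.72
ee_pos: [0.6333, 0.1392, 0.0825]
tool_rot: [[0.77, -0.638, 0.003], [-0.638, -0.77, -0.002], [0.004, -0.0, -1.0]]
contact_force: [7.2, -3.9, -4.1]
width: 0.0001
grasp_force: 3.9
time_s: 6.98
ee_pos: [0.633, 0.139, 0.0826]
tool_rot: [[0.769, -0.639, 0.004], [-0.639, -0.769, -0.003], [0.005, -0.0, -1.0]]
contact_force: [8.8, -5.3, -5.0]
width: 0.0002
grasp_force: 5.3
```

```bash
python3 -m inch '[[-0.0003,-0.0057,0,0,0,-6],[-0.0012,-0.0114,0,0,0,-12],[-0.0027,-0.017,0,0,0,-18],[-0.0048,-0.0224,0,0,0,-24],[-0.0074,-0.0275,0,0,0,-30],[-0.0074,-0.0275,0,0,0,-30]]'
cat >> h.py <<'E'
def status(save=None,C=(.589,.176),cams=('top','side')):
    s=r.sense();e=s['ee_pos']-np.r_[C,0];x=s['tool_rot'][:,0]
    print('t',s['time_s'],'D',np.hypot(*e[:2]).round(4),'phi',np.degrees(np.arctan2(e[1],e[0])).round(1),'psi',np.degrees(np.arctan2(x[1],x[0])).round(1),'z',e[2].round(4),'F',np.round(s['contact_force'],1),'Frad',(s['contact_force'][:2]@e[:2]/np.hypot(*e[:2])).round(1),'q',np.round(s['qpos']))
    for c in cams:
        im,d=r.get_image(c)
        for o in r.pinpoint(c,'ring_mark'):
            X=np.array(o['location'])-np.r_[C,0]
            if np.hypot(X[0],X[1])<.07:print(c,'mark',round(o['p'],2),'joint deg mod360',(np.degrees(np.arctan2(X[1],X[0]))-208)%360,'r',np.hypot(X[0],X[1]).round(3))
        if save:cv2.imwrite(f'pics/{save}_{c}.png',cv2.resize(im[110:200,140:240] if c=='top' else im[130:210,215:305],(600,540)))
E
python3 -c "
from h import *
status('a')"
```

```text
time_s: 7.72
ee_pos: [0.6459, 0.1667, 0.0828]
tool_rot: [[0.986, -0.166, 0.007], [-0.166, -0.986, -0.001], [0.007, 0.0, -1.0]]
contact_force: [13.7, -1.9, -7.4]
width: 0.0
grasp_force: 7.0
t 7.725 D 0.0577 phi -9.3 psi -9.5 z 0.0828 F [13.7 -1.9 -7.4] Frad 13.8 q [-43.  39.  39.  85. -26.  65. -99.]
top mark 0.83 joint deg mod360 163.73694265293065 r 0.045
side mark 0.63 joint deg mod360 168.5178142529596 r 0.045
```

```bash
python3 -m inch '[[0,-0.0057,0,0,0,-6],[-0.001,-0.0114,0,0,0,-12],[-0.0024,-0.017,0,0,0,-18],[-0.0045,-0.0224,0,0,0,-24],[-0.007,-0.0275,0,0,0,-30],[-0.0102,-0.0325,0,0,0,-36],[-0.0138,-0.037,0,0,0,-42],[-0.0179,-0.0411,0,0,0,-48],[-0.0224,-0.0447,0,0,0,-54],[-0.0272,-0.048,0,0,0,-60]]'
python3 -c "
from h import *
status('b')"
```

```text
time_s: 9.18
ee_pos: [0.625, 0.2213, 0.0827]
tool_rot: [[0.634, 0.774, 0.003], [0.774, -0.634, 0.002], [0.003, 0.001, -1.0]]
contact_force: [4.6, 3.5, -1.3]
width: 0.0
grasp_force: 2.8
t 9.175 D 0.0578 phi 51.5 psi 50.7 z 0.0827 F [ 4.6  3.5 -1.3] Frad 5.6 q [-39.  35.  25.  85. -16.  63. -50.]
top mark 0.7 joint deg mod360 226.32717949045676 r 0.043
```

```bash
python3 -m inch '[[-0.0013,-0.0056,0,0,0,-6],[-0.0022,-0.0112,0,0,0,-12],[-0.0036,-0.0167,0,0,0,-18],[-0.0057,-0.022,0,0,0,-24],[-0.0082,-0.027,0,0,0,-30],[-0.0113,-0.0317,0,0,0,-36],[-0.0149,-0.0361,0,0,0,-42],[-0.0189,-0.0401,0,0,0,-48],[-0.0233,-0.0437,0,0,0,-54],[-0.028,-0.0468,0,0,0,-60]]'
python3 -c "
from h import *
status('c')"
```

```text
time_s: 10.62
ee_pos: [0.5696, 0.2296, 0.0825]
tool_rot: [[-0.354, 0.935, -0.0], [0.935, 0.354, 0.002], [0.002, 0.001, -1.0]]
contact_force: [0.4, 3.8, 1.3]
width: 0.0002
grasp_force: 1.7
t 10.625 D 0.057 phi 109.9 psi 110.7 z 0.0825 F [0.4 3.8 1.3] Frad 3.5 q [-34.  28.  12.  93.  -7.  60.   1.]
top mark 0.86 joint deg mod360 288.58563741109685 r 0.041
side mark 0.62 joint deg mod360 284.2993706626047 r 0.045
```

```bash
python3 -m inch '[[-0.0018,-0.0056,0,0,0,-6],[-0.0027,-0.0111,0,0,0,-12],[-0.0041,-0.0165,0,0,0,-18],[-0.0061,-0.0218,0,0,0,-24],[-0.0087,-0.0268,0,0,0,-30],[-0.0117,-0.0314,0,0,0,-36],[-0.0152,-0.0358,0,0,0,-42],[-0.0192,-0.0398,0,0,0,-48],[-0.0236,-0.0433,0,0,0,-54],[-0.0283,-0.0463,0,0,0,-60]]'
python3 -c "
from h import *
status('d')"
```

```text
time_s: 12.08
ee_pos: [0.534, 0.1864, 0.0822]
tool_rot: [[-0.986, 0.164, -0.005], [0.164, 0.986, 0.001], [0.005, -0.0, -1.0]]
contact_force: [-12.0, 2.4, 10.0]
width: 0.0002
grasp_force: 6.1
t 12.075 D 0.056 phi 169.3 psi 170.6 z 0.0822 F [-12.    2.4  10. ] Frad 12.3 q [-23.  23.   1. 100.  -1.  57.  59.]
top mark 0.5 joint deg mod360 347.5928109392663 r 0.045
side mark 0.82 joint deg mod360 339.30575953331083 r 0.043
```

```bash
python3 -m inch '[[-0.0003,-0.0057,0,0,0,-6],[-0.0012,-0.0114,0,0,0,-12],[-0.0027,-0.017,0,0,0,-18],[-0.0048,-0.0224,0,0,0,-24],[-0.0074,-0.0275,0,0,0,-30],[-0.0105,-0.0323,0,0,0,-36],[-0.0141,-0.0368,0,0,0,-42],[-0.0182,-0.0409,0,0,0,-48],[-0.0227,-0.0445,0,0,0,-54],[-0.0275,-0.0476,0,0,0,-60]]'
python3 -c "
from h import *
status('e')"
```

```text
time_s: 13.52
ee_pos: [0.5548, 0.1312, 0.0819]
tool_rot: [[-0.638, -0.77, -0.003], [-0.77, 0.638, -0.003], [0.004, 0.001, -1.0]]
contact_force: [-5.1, -3.1, 4.8]
width: -0.0
grasp_force: 3.0
t 13.525 D 0.0563 phi -127.4 psi -129.6 z 0.0819 F [-5.1 -3.1  4.8] Frad 5.6 q [-10.  24.  -8.  99.   4.  58. 121.]
side mark 0.58 joint deg mod360 46.81602668195734 r 0.042
```

```bash
python3 -m inch '[[-0.0011,-0.0057,0,0,0,-6],[-0.002,-0.0113,0,0,0,-12],[-0.0035,-0.0167,0,0,0,-18],[-0.0055,-0.022,0,0,0,-24],[-0.0081,-0.0271,0,0,0,-30],[-0.0112,-0.0319,0,0,0,-36]]'
python3 -m inch '[[0.008,0,0,0,0,0],[0.016,0,0,0,0,0],[0.02,0,-0.03,0,0,0],[0.02,0,-0.06,0,0,0],[0.02,0,-0.06,0,0,0]]'
python3 -c "
from h import *
status('f')"
```

```text
time_s: 14.48
ee_pos: [0.5876, 0.1192, 0.0819]
tool_rot: [[-0.064, -0.998, -0.002], [-0.998, 0.064, -0.003], [0.003, 0.002, -1.0]]
contact_force: [-1.6, -2.9, 1.8]
width: 0.0
grasp_force: 1.8
time_s: 15.1
ee_pos: [0.5878, 0.1017, 0.1451]
tool_rot: [[-0.065, -0.998, 0.005], [-0.998, 0.065, 0.001], [-0.001, -0.005, -1.0]]
contact_force: [-0.9, -0.5, -0.6]
width: 0.0003
grasp_force: 0.0
t 15.1 D 0.0743 phi -91.0 psi -93.7 z 0.1451 F [-0.9 -0.5 -0.6] Frad 0.6 q [ -1.  23. -15.  91.   6.  66. 159.]
```

View pics/f_top.png

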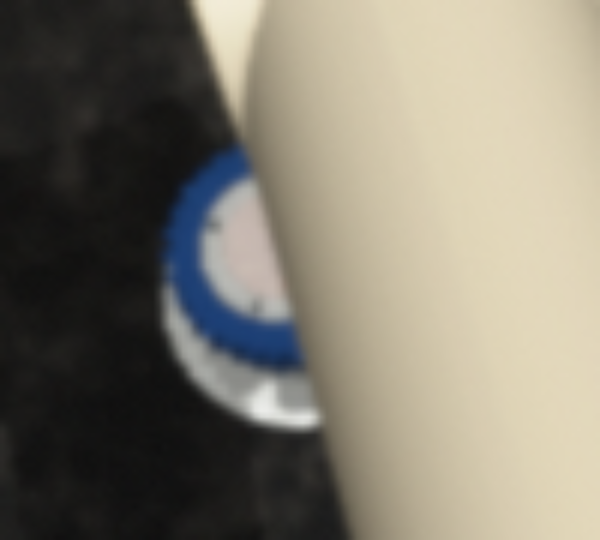

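```bash
python3 -m inch '[[-0.002,-0.005,0,0,0,10],[-0.006,-0.011,0,0,0,20],[-0.01,-0.018,0,0,0,30],[-0.015,-0.026,0,0,0,40],[-0.02,-0.034,0,0,0,50],[-0.025,-0.042,0,0,0,60],[-0.03,-0.05,0,0,0,70],[-0.034,-0.057,0,0,0,80],[-0.036,-0.0608,0,0,0,90],[-0.036,-0.0608,0,0,0,100]]'
python3 -m inch '[[0,0,0,0,0,10],[0,0,0,0,0,20],[0,0,0,0,0,30],[0,0,0,0,0,40],[0,0,0,0,0,50],[0,0,0,0,0,60],[0,0,0,0,0,70],[0,0,0,0,0,80],[0,0,0,0,0,90],[0,0,0,0,0,100]]'
python3 -m inch '[[0,0,0,0,0,10],[0,0,0,0,0,20],[0,0,0,0,0,30],[0,0,0,0,0,40],[0,0,0,0,0,50],[0,0,0,0,0,60],[0,0,0,0,0,70],[0,0,0,0,0,80],[0,0,0,0,0,90],[0,0,0,0,0,100]]'
python3 -c "
from h import *
status('g')"
```

```text
time_s: 16.55
ee_pos: [0.6488, 0.134, 0.1406]
tool_rot: [[-0.971, 0.241, -0.002], [0.241, 0.971, -0.001], [0.002, -0.001, -1.0]]
contact_force: [0.4, 0.7, -0.3]
width: 0.0002
grasp_force: 0.0
time_s: 17.8
ee_pos: [0.6486, 0.1337, 0.1408]
tool_rot: [[0.406, 0.914, -0.002], [0.914, -0.406, -0.001], [-0.002, -0.002, -1.0]]
contact_force: [0.8, 0.1, -0.0]
width: 0.0004
grasp_force: 0.0
time_s: 19.05
ee_pos: [0.6487, 0.1338, 0.141]
tool_rot: [[0.829, -0.559, -0.002], [-0.559, -0.829, -0.001], [-0.001, 0.002, -1.0]]
contact_force: [-0.3, 0.6, -1.3]
width: 0.0
grasp_force: 0.0
t 19.05 D 0.0731 phi -35.3 psi -34.0 z 0.141 F [-0.3  0.6 -1.3] Frad -0.6 q [ -44.   37.   45.   82.  -26.   72. -120.]
top mark 0.65 joint deg mod360 84.81517961508632 r 0.045
side mark 0.86 joint deg mod360 85.11597228754528 r 0.036
```

View pics/g_top.png

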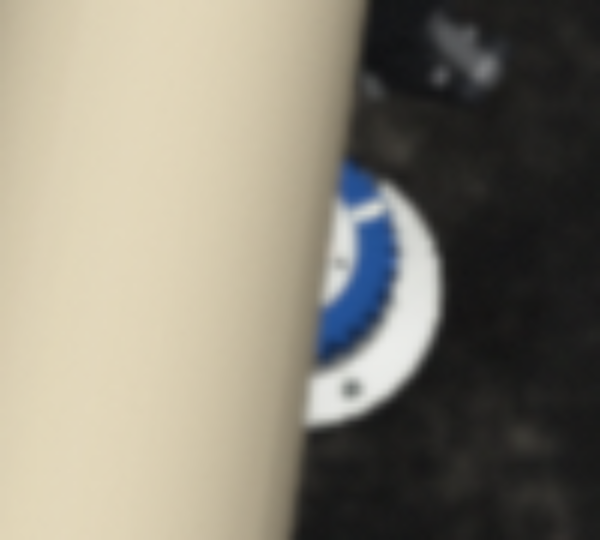

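The white line is at crop (370,208), so the joint is at about 444° (360 + 84) and 276° remain. Second stroke.

```bash
python3 -m inch '[[0,-0.0016,0.03,0,0,0],[0,-0.0016,0.0585,0,0,0],[-0.005,-0.0016,0.0585,0,0,0],[-0.01,-0.0016,0.0585,0,0,0],[-0.014,-0.0016,0.0585,0,0,0],[-0.016,-0.0016,0.0585,0,0,0],[-0.018,-0.0016,0.0585,0,0,0],[-0.018,-0.0016,0.0585,0,0,0]]'
python3 -c "
from h import *
status(cams=())"
```

```text
time_s: 20.25
ee_pos: [0.6369, 0.144, 0.0851]
tool_rot: [[0.833, -0.554, 0.004], [-0.554, -0.833, -0.001], [0.004, -0.001, -1.0]]
contact_force: [5.6, -2.6, -0.4]
width: 0.0001
grasp_force: 3.0
t 20.25 D 0.0576 phi -33.8 psi -33.6 z 0.0851 F [ 5.6 -2.6 -0.4] Frad 6.1 q [ -45.   39.   43.   87.  -28.   65. -119.]
```

```bash
python3 -m inch '[[-0.0003,-0.0057,0,0,0,-6],[-0.0012,-0.0114,0,0,0,-12],[-0.0027,-0.017,0,0,0,-18],[-0.0048,-0.0224,0,0,0,-24],[-0.0074,-0.0275,0,0,0,-30],[-0.0105,-0.0323,0,0,0,-36],[-0.0141,-0.0368,0,0,0,-42],[-0.0182,-0.0409,0,0,0,-48],[-0.0227,-0.0445,0,0,0,-54],[-0.0275,-0.0476,0,0,0,-60]]'
python3 -c "
from h import *
status('h')"
```

```text
time_s: 21.5
ee_pos: [0.6412, 0.2009, 0.0852]
tool_rot: [[0.894, 0.448, 0.006], [0.448, -0.894, 0.001], [0.006, 0.002, -1.0]]
contact_force: [9.8, 3.3, -2.8]
width: 0.0001
grasp_force: 4.6
t 21.5 D 0.0578 phi 25.5 psi 26.6 z 0.0852 F [ 9.8  3.3 -2.8] Frad 10.2 q [-40.  37.  29.  83. -19.  64. -70.]
top mark 0.89 joint deg mod360 141.54208255680288 r 0.044
side mark 0.77 joint deg mod360 150.81200894743367 r 0.043
```

```bash
python3 -m inch '[[-0.0011,-0.0057,0,0,0,-6],[-0.002,-0.0113,0,0,0,-12],[-0.0035,-0.0167,0,0,0,-18],[-0.0055,-0.022,0,0,0,-24],[-0.0081,-0.0271,0,0,0,-30],[-0.0112,-0.0319,0,0,0,-36],[-0.0147,-0.0363,0,0,0,-42],[-0.0187,-0.0403,0,0,0,-48],[-0.0231,-0.0438,0,0,0,-54],[-0.0279,-0.0469,0,0,0,-60]]'
python3 -c "
from h import *
status('i')"
```

```text
time_s: 22.95
ee_pos: [0.5932, 0.2331, 0.085]
tool_rot: [[0.056, 0.998, 0.003], [0.998, -0.056, 0.004], [0.004, 0.003, -1.0]]
contact_force: [2.1, 7.3, 1.1]
width: -0.0
grasp_force: 3.6
t 22.95 D 0.0573 phi 85.8 psi 86.8 z 0.085 F [2.1 7.3 1.1] Frad 7.5 q [-36.  31.  16.  89. -10.  61. -21.]
top mark 0.84 joint deg mod360 205.443905402753 r 0.044
side mark 0.57 joint deg mod360 207.79252529133043 r 0.046
```

```bash
python3 -m inch '[[-0.0013,-0.0056,0,0,0,-6],[-0.0022,-0.0112,0,0,0,-12],[-0.0036,-0.0167,0,0,0,-18],[-0.0057,-0.022,0,0,0,-24],[-0.0082,-0.027,0,0,0,-30],[-0.0113,-0.0317,0,0,0,-36],[-0.0149,-0.0361,0,0,0,-42],[-0.0189,-0.0401,0,0,0,-48],[-0.0233,-0.0437,0,0,0,-54],[-0.028,-0.0468,0,0,0,-60]]'
python3 -c "
from h import *
status('j')"
```

```text
time_s: 24.4
ee_pos: [0.5427, 0.2079, 0.0848]
tool_rot: [[-0.837, 0.547, -0.001], [0.547, 0.837, 0.003], [0.003, 0.002, -1.0]]
contact_force: [-6.4, 6.4, 7.3]
width: 0.0
grasp_force: 4.6
t 24.4 D 0.0562 phi 145.5 psi 146.8 z 0.0848 F [-6.4  6.4  7.3] Frad 8.9 q [-27.  24.   4.  98.  -2.  58.  35.]
side mark 0.75 joint deg mod360 264.44515520052715 r 0.048
```

```bash
python3 -m inch '[[-0.0003,-0.0057,0,0,0,-6],[-0.0012,-0.0114,0,0,0,-12],[-0.0027,-0.017,0,0,0,-18],[-0.0048,-0.0224,0,0,0,-24],[-0.0074,-0.0275,0,0,0,-30],[-0.0105,-0.0323,0,0,0,-36],[-0.0141,-0.0368,0,0,0,-42],[-0.0182,-0.0409,0,0,0,-48],[-0.0227,-0.0445,0,0,0,-54],[-0.0275,-0.0476,0,0,0,-60]]'
python3 -c "
from h import *
status('k')"
```

```text
time_s: 25.85
ee_pos: [0.5395, 0.1493, 0.0839]
tool_rot: [[-0.894, -0.448, -0.003], [-0.448, 0.894, -0.001], [0.003, 0.0, -1.0]]
contact_force: [-5.6, -1.9, 3.8]
width: -0.0004
grasp_force: 2.6
t 25.85 D 0.0562 phi -151.6 psi -153.4 z 0.0839 F [-5.6 -1.9  3.8] Frad 5.9 q [-14.  23.  -6. 101.   3.  57.  96.]
side mark 0.71 joint deg mod360 322.38684306836893 r 0.044
```

View pics/k_side.png

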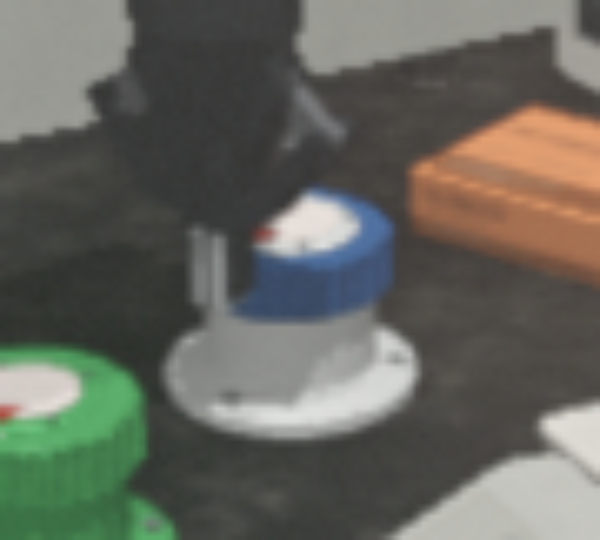

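The line is hidden behind the gripper here. By finger travel the joint is at about 684° (324 mod 360), so I turn 36° more and back off.

```bash
python3 -m inch '[[-0.0011,-0.0057,0,0,0,-6],[-0.002,-0.0113,0,0,0,-12],[-0.0035,-0.0167,0,0,0,-18],[-0.0055,-0.022,0,0,0,-24],[-0.0081,-0.0271,0,0,0,-30],[-0.0112,-0.0319,0,0,0,-36],[-0.0112,-0.0319,0,0,0,-36]]'
python3 -m inch '[[0.008,0,0,0,0,0],[0.016,0,0,0,0,0],[0.02,0,-0.03,0,0,0],[0.02,0,-0.07,0,0,0],[0.02,0,-0.11,0,0,0],[0.02,0,-0.14,0,0,0],[0.02,0,-0.14,0,0,0]]'
python3 -c "
from h import *
status('l')"
```

```text
time_s: 26.92
ee_pos: [0.5651, 0.1247, 0.0838]
tool_rot: [[-0.465, -0.885, -0.001], [-0.885, 0.465, -0.001], [0.001, -0.0, -1.0]]
contact_force: [-2.0, -4.8, 1.5]
width: -0.0001
grasp_force: 2.2
time_s: 27.8
ee_pos: [0.5569, 0.1088, 0.2268]
tool_rot: [[-0.464, -0.886, 0.005], [-0.886, 0.464, 0.001], [-0.004, -0.004, -1.0]]
contact_force: [-0.0, 0.2, -1.0]
width: -0.0
grasp_force: 0.0
t 27.8 D 0.0744 phi -115.5 psi -117.6 z 0.2268 F [-0.   0.2 -1. ] Frad -0.1 q [ -5.  16. -12.  90.   3.  74. 135.]
side mark 0.71 joint deg mod360 355.5145566829366 r 0.043
```

View pics/l_side.png

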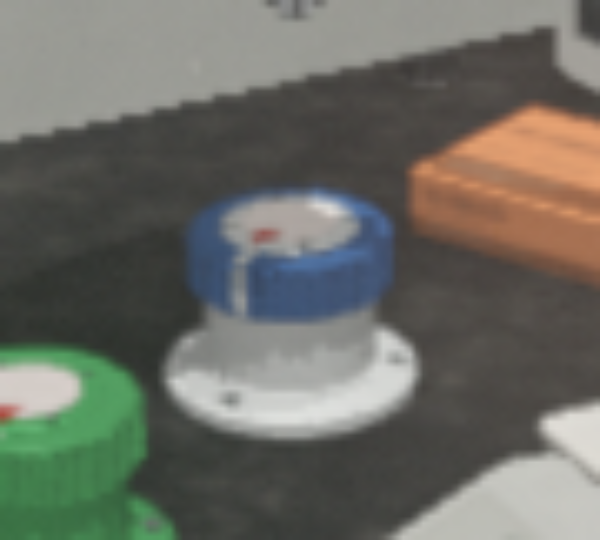

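The line is at crop (240,258), just below the pointer tip at (252,240). I check it by projecting candidate angles into the side view.

```bash
python3 - <<'E'
from h import *
k=r.get_calibration('side')
def pr(a,R,z):
    q=k['R']@np.r_[.5885+R*np.cos(np.radians(a)),.1757+R*np.sin(np.radians(a)),z]+k['t']
    u,v=k['fx']*q[0]/q[2]+k['cx'],k['fy']*q[1]/q[2]+k['cy'];return round((u-215)*600/90),round((v-130)*540/80)
for a in(188,198,208,218,228):print(a,'top',pr(a,.044,.077),'bottom',pr(a,.0465,.05),'tip',pr(a,.03,.08))
for i in range(2):
  r.get_image('side')
  for l in('pointer_tip','ring_mark'):
    for o in r.pinpoint('side',l):
        X=np.array(o['location'])
        if np.hypot(X[0]-.589,X[1]-.176)<.07:print(l,o['p'],X,np.degrees(np.arctan2(X[1]-.1757,X[0]-.5885))%360)
E
```

```text
188 top (204, 248) bottom (201, 306) tip (229, 234)
198 top (215, 253) bottom (213, 311) tip (237, 237)
208 top (229, 258) bottom (227, 316) tip (246, 240)
218 top (244, 261) bottom (243, 320) tip (257, 242)
228 top (261, 263) bottom (261, 322) tip (268, 244)
pointer_tip 0.94 [0.565  0.1603 0.0787] 213.23759298762937
ring_mark 0.84 [0.5512 0.1586 0.0774] 204.628853790073
pointer_tip 0.82 [0.5652 0.1633 0.0806] 208.02140981141767
ring_mark 0.7 [0.5484 0.1594 0.0733] 202.1209450554253
```

```bash
python3 -c "
from cell import r
print(r.hand_in())"
```

```text
the job is handed in; nothing more can be done
None
```

I rolled the blue ring anticlockwise until its white line reached the red pointer the second time, backed the arm clear and handed the job in. The last side view puts line and pointer within about 8° of each other (20° allowed); the clock read about 28 s of 61 s, the bystanders' final positions were not re-measured, and the verdict was not shown.

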